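# Lay a sample board in its latched display case

### The job

On this sample table, swing the steel latch lever on the front of the dark wooden case sideways until it is clear of the lid, then lift the lid by its bar and leave it standing open, upright or leaning back. Then draw the small wooden paddle board out from under the low display riser by its handle, set it down flat on the table clear of the riser and let it go, and take it again across its broad blade. Lay it gently, flat, in the fitted hollow of the open case, handle towards the case's latch, without dropping it, and leave the other wares standing where they are.

Things in the scene. Friction and masses are not known exactly. Their poses are not given: they have to be found in the camera images.
- latch (a joint): Angle of the flat steel latch lever, which turns about an upright pivot on the case's front ledge; rad, counter-clockwise from above is positive. At 0 its 34 mm nose reaches 18 mm over the lid and holds it shut, its tail points away from the case (-x). It turns either way to stops at +-1.75 and stays where left (2 N at the post). Beyond 1.3 either way it is clear of the lid.
- latch_pivot (a point): Pivot of the latch lever, 78 mm above the table, at lever height; axes are the case's (x from latch towards hinge, z up).
- latch_post (a point): Middle of the upright round steel post on the lever's tail, by which it is swung: 14 mm thick, 34 mm tall (z 82 to 116 mm above the table), 40 mm from the pivot. This point is 102 mm above the table.
- lid (a joint): Opening angle of the case's lid, rad: 0 shut, 1.57 upright, 2.2 at the stop. The hinge is along the case's far upper edge, opposite the latch; the hinge is stiff, so the lid stays at any angle; about 4 N at the bar lift it.
- lid_hinge (a point): Middle of the lid's hinge line, 62 mm above the table; axes are the case's, the hinge line runs along y and the lid's front rises as it opens. The dark wooden lid is 170 mm (x) by 142 mm (y), 10 mm thick, lying on top of the hinge height (62 to 72 mm).
- lid_bar (a point): Middle of the round steel bar handle on the lid: 12 mm thick, 84 mm long along the case's y, on two posts 74 mm apart, its centre 36 mm above the lid's top face; with the lid shut 108 mm above the table, 24 mm behind the lid's front edge, 146 mm from the hinge line horizontally and 46 mm above it. The point turns with the lid.
- case: Fixed dark wooden box, 170 (x) by 142 (y) mm, rim at 62 mm. Origin: centre of its underside; x from latch towards hinge, z up. Inside, an insert (top at 50 mm) with a hollow shaped like the board, floor at 20 mm. Handle channel on the latch side, 40 mm wide. Two finger hollows, as deep, beside the blade's middle: 60 mm long (x), reaching 63 mm from the middle line in y.
- case_rest (a point): Where board_blade lies when the board is in its hollow, 31 mm from the case's middle along x, 32 mm above the table; axes are the case's. The blade's hollow is 92 mm long (x) and 64 mm wide (y): 6 and 7 mm of play on each side. The finger hollows are centred on this point in x.
- board_blade (a point): The small flat wooden paddle board, loose, 130 mm long overall and 24 mm thick, about 0.12 kg. This point is the centre of its blade, half-way up: blade 80 mm long (x) by 50 mm wide (y). The handle points along -x. At the start the board lies flat on the table with its blade under the riser and its handle sticking out to the robot's side.
- board_handle (a point): Centre of the board's handle, half-way up, 65 mm from the blade's centre along the board's -x; handle 50 mm long, 24 mm wide, 24 mm thick.
- riser: Fixed low display riser of pale wood, a table-like board on two side walls, open in front. Origin: the middle of its front edge at table height; x points inwards (away from the robot side), z up. 150 mm deep (x), 190 mm wide (y), top at 48 mm, clear height beneath 36 mm; the inner faces of its side walls are 83 mm either side of the middle. It and the case may change sides.
- bowl_mid (a point): Bystander: small wooden bowl, 80 mm across, 38 mm high, on the back half of the riser. The point is its middle.
- coasters_mid (a point): Bystander: round stack of pale coasters, 72 mm across, 30 mm high, on the back half of the riser. The point is its middle.
- cup_mid (a point): Bystander: ceramic cup, 54 mm across, 50 mm high, standing between case and riser. The point is its middle.
- spoon_grip (a point): Bystander: dark wooden spoon 170 mm long lying in front, between the two work places. The point is on its handle.
- mug_mid (a point): Bystander: white mug, 80 mm across, 90 mm high, at one side. The point is its middle.
- crock_mid (a point): Bystander: pale wooden crock, 90 mm across, 110 mm high, with spatulas standing in it to 215 mm, at one side. The point is the middle of the crock.
- salad_mid (a point): Bystander: dark wooden bowl, 150 mm across, 65 mm high, at one side. The point is its middle.
- board: The same board as a body; origin under the blade's centre, on its underside; axes as board_blade.
Not all that is in view belongs to the job. Leave any red or yellow look-alike of the board alone.

How it is judged:
By the outcome, as a careful person would: the job done as asked, in the order asked, and still so for the second after the job is handed in, with the robot touching nothing.
It also fails if it takes over 72 s, if anything falls off the work surface, if the arm or the gripper's body presses on something with over 40 N, if the wrist force passes 120 N, or if a joint passes its speed limit or range.

### The arm

A 6-joint arm with a two-finger parallel gripper is mounted at the origin on the work surface. World frame = base frame: x ahead of the robot, y to its left, z up, the work surface at z = 0. Lengths are in mm, angles in rad, forces in N, time in s.
With the tool pointing down it reaches from about 375 to 900 mm from the base axis. Payload 3.1 kg.
Tool frame: the origin (TCP) lies midway between the tips of the shut fingers; the grasp point (between the pads) lies 19 mm behind it; z points along the fingers, y is the direction in which the jaws open and shut (so a half turn about z gives the same grasp; the last joint's range is limited). The gripper opens to 87 mm and grips with 3 to 60 N. Pads are 19 mm wide; open, the fingers measure 117 mm over their backs; the gripper's body (75 mm by 190 mm) begins 51 mm behind the grasp point.
Start: joints at [1.018, 0.527, 1.433, -0, 1.181, -0.178], TCP at [228.181, 581.834, 222.548] pointing down, gripper open.
Joint ranges: [-3.08, 3.08], [-0.75, 2.2], [0.22, 2.44], [-1.43, 4.57], [0, 2.65], [-2.85, 2.85]. Speed limits (rad/s): [2.79, 2.79, 3.14, 3.14, 3.14, 3.14].

### API

Orientations are given as a unit quaternion [w, x, y, z].
In Python, from bench import arm gives the robot as it stands.
- The arm moves only by the tool drive_tool, never from a script. Its argument "increments" is a list of rows, each a list of 5 numbers: the shift along the tool's x, y, z in m, then the turn about the tool's z in rad, then the opening, from 0 (shut) to 1 (fully open). In form: [[x, y, z, twist, grip], ...]. A call has 1 to 20 rows; each row shifts and turns the commanded pose from where the row before left it, along the tool's axes as they then stand; what a row does not reach is not made up. A row lasts 1/12 s, in which the tool goes at most 41.7 mm and 7.16 degrees, less where a joint would pass 70% of its speed; a pose out of reach is approached as far as the arm can. A call is refused whole if a number of a shift passes 0.0417 or a number of a turn 0.125, either way. A call with a gripper value outside its range is refused whole. The fingers move at their own pace and stop on an object; the grip force is fixed at half the most. Time passes only in rows, so rows that do not move let the fingers close. It gives the time, the measured TCP pose, the force and the opening at its end, in the units of the state.
- arm.get_obs(): the state, without advancing time (a new reading comes with each control period).
- arm.camera(name): name is "side" or "top"; returns (picture, depth): 384x512x3 uint8, red, green, blue; 384x512 float32, mm along the optical axis (not along the pixel's ray), 0 where there is no reading.
- arm.camera_model(name): a dict with "mtx" (3x3 intrinsics, pixels), "T" (4x4, takes a point from camera to world coordinates). Camera axes: x right, y up, looking along -z (the intrinsics and any distortion apply to the point x, -y, -z); pixel columns grow to the right and rows downward; lengths in mm; the calibration is good to about 2 mm. A picture is of the moment at which its call begins. camera_model takes no time and is no camera call.
- arm.job_done(): hands the job in, once; it reports no verdict.
Trained networks look in the newest picture that a camera, given by its name, has taken for a name from the list of things; names that differ only in an ending like _2 or _b are one class to them, and where a whole thing is asked for, a point or a joint stands for the part that bears it (a point fixed in the world has none). Each returns a list of dicts, best first, with "p" (0 to 1); they miss things now and then, are a little off and sometimes report something else, mostly with a low value. They report only what shows in the picture. A call takes as long as a camera call. They do not tell look-alikes from the thing itself.
- arm.search_frame(camera, target): "at" ([x, y, z] in mm, in the coordinates of the camera as it stood for that picture, good to about 4 mm: the middle of the surface that is visible of it).
The state is a dict: "time_s": time; "qpos": joint angles; "qd": joint speeds; "effort": joint torques, N m; "ee_pos": TCP position; "orientation": TCP orientation; "contact_force": force on the tool from outside, world axes, zero at the start; "moment": the same for the moment, N m; "opening": opening from 0.0 (shut) to 1.0 (fully open).
Only numpy, scipy, OpenCV 4.12 (cv2) and the standard library are available. Lean on these libraries where they do the work, as an engineer would, in place of code of your own. Each camera call takes 0.05 s, during which the arm holds its last target.

## Working session

There is one attempt and no reset: what is moved stays moved. The work goes in short steps, Python scripts to look and compute and a tool call to move; the robot and the scene stay as the last step left them, time stands still between calls to the robot, and variables do not carry over. Pictures are saved under pics/ and viewed, and the job is handed in when it is done.

Besides the shell and the picture viewer there is one more tool, called after "Emit:" by a JSON object that holds its "op" and its "data", one argument or row to a line. drive_tool: Moves the arm, as the interface text tells. Its arguments: {"type":"object","properties":{"increments":{"type":"array"}},"required":["increments"]}

```bash
ls; mkdir -p pics
python3 - <<'E'
from bench import arm
import cv2
o=arm.get_obs();print({k:o[k] for k in o})
for c in("top","side"):
    p,d=arm.camera(c);cv2.imwrite(f"pics/{c}0.png",p[:,:,::-1]);m=arm.camera_model(c);print(c,m)
E
```

```text
pics
{'time_s': 0.0, 'qpos': array([ 1.01847298e+00,  5.28450821e-01,  1.43391057e+00,  1.89452472e-05,
        1.18138622e+00, -1.78476234e-01]), 'qd': array([ 0.00046912,  0.00039236, -0.00135752, -0.00045695, -0.00035957,
       -0.00010803]), 'effort': array([-9.18477872e-05, -4.40040636e+01, -1.76592761e+01,  6.32196385e-02,
        5.82730165e-02, -1.58685934e-04]), 'ee_pos': array([227.81225806, 581.21435423, 221.57843277]), 'orientation': array([-3.93189099e-04,  1.85840359e-01,  9.82579361e-01, -1.00321520e-03]), 'contact_force': array([ 0.68268953, -0.51176336, -0.48885512]), 'moment': array([0.03792856, 0.06331792, 0.01540111]), 'opening': 0.9974870349027322}
top {'mtx': array([[389.84486261,   0.        , 254.95423949],
       [  0.        , 389.84486261, 189.6412515 ],
       [  0.        ,   0.        ,   1.        ]]), 'T': array([[-1.47839011e-02,  9.89406093e-01, -1.44419592e-01,
         3.53063348e+02],
       [-9.99791399e-01, -1.25917724e-02,  1.60812037e-02,
         3.04465760e+01],
       [ 1.40923423e-02,  1.44627209e-01,  9.89385858e-01,
         1.08727891e+03],
       [ 0.00000000e+00,  0.00000000e+00,  0.00000000e+00,
         1.00000000e+00]])}
side {'mtx': array([[474.22273172,   0.        , 258.51794914],
       [  0.        , 474.22273172, 188.57636992],
       [  0.        ,   0.        ,   1.        ]]), 'T': array([[ 9.44580137e-01,  2.33887738e-01, -2.30358178e-01,
         1.75663023e+02],
       [-3.28184201e-01,  6.89811892e-01, -6.45333003e-01,
        -9.24257681e+02],
       [ 7.96833440e-03,  6.85168651e-01,  7.28340872e-01,
         1.17719388e+03],
       [ 0.00000000e+00,  0.00000000e+00,  0.00000000e+00,
         1.00000000e+00]])}
```

View pics/top0.png

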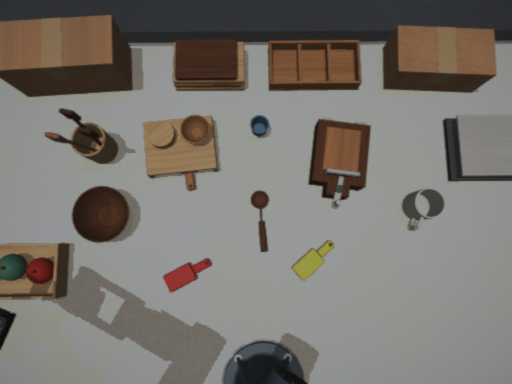

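View pics/side0.png

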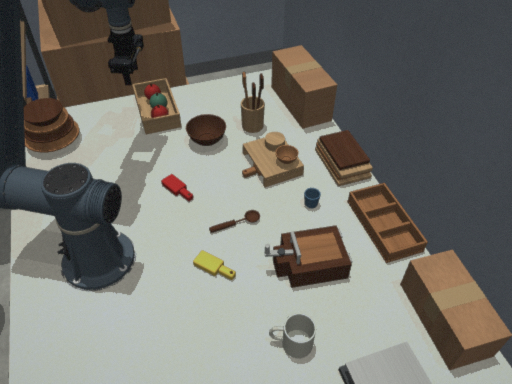

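```bash
cat > h.py <<'E'
from bench import arm
import numpy as np, cv2
def w(c,p):
    T=arm.camera_model(c)["T"];return (T@np.r_[p,1])[:3]
def find(c,names,k=3):
    for n in names:
        for r in arm.search_frame(c,n)[:k]:
            print(c,n,round(r["p"],2),w(c,r["at"]).round(0))
def px2w(c,d,u,v):
    m=arm.camera_model(c);K=m["mtx"];z=d[v,u]
    q=np.array([(u-K[0,2])/K[0,0]*z,-(v-K[1,2])/K[1,1]*z,-z]);return (m["T"]@np.r_[q,1])[:3]
def cloud(c,d):
    m=arm.camera_model(c);K=m["mtx"];v,u=np.mgrid[:384,:512]
    q=np.stack([(u-K[0,2])/K[0,0]*d,-(v-K[1,2])/K[1,1]*d,-d,np.ones_like(d)],-1)
    P=(q@m["T"].T)[...,:3];P[d==0]=np.nan;return P
def w2px(c,P):
    m=arm.camera_model(c);q=np.linalg.inv(m["T"])@np.r_[P,1];K=m["mtx"]
    return K[0,0]*q[0]/-q[2]+K[0,2],-K[1,1]*q[1]/-q[2]*1+K[1,2]
E
python3 - <<'E'
from h import *
for c in("top","side"):
    p,d=arm.camera(c);np.save(f"/tmp/{c}0.npy",d)
    find(c,["latch_post","latch_pivot","lid_bar","lid_hinge","case","board_handle","board","riser","cup_mid","mug_mid","crock_mid","salad_mid","spoon_grip"],2)
E
```

```text
top latch_post 0.58 [ 487. -196.   88.]
top latch_pivot 0.76 [ 589. -206.   74.]
top latch_pivot 0.7 [ 490. -198.   82.]
top lid_bar 0.88 [ 599. -216.   72.]
top lid_bar 0.55 [450. 441.  30.]
top lid_hinge 0.74 [536. 196.  25.]
top lid_hinge 0.71 [ 582. -207.   74.]
top case 0.65 [ 584. -211.   75.]
top case 0.23 [670. 176.  72.]
top board_handle 0.78 [288. 206.  25.]
top board_handle 0.65 [536. 190.  27.]
top board 0.97 [282. 213.  24.]
top board 0.59 [ 317. -135.   26.]
top riser 0.73 [539. 200.  24.]
top riser 0.72 [604. 220.  47.]
top cup_mid 0.89 [697.  -3.  30.]
top cup_mid 0.74 [669. 176.  70.]
top mug_mid 0.97 [ 461. -443.   51.]
top crock_mid 0.59 [625. 447. 101.]
top crock_mid 0.46 [ 488. -199.   86.]
top salad_mid 0.87 [446. 441.  31.]
side latch_post 0.52 [ 584. -234.   73.]
side latch_post 0.51 [ 488. -200.   82.]
side latch_pivot 0.7 [ 585. -235.   71.]
side lid_bar 0.58 [ 595. -232.   75.]
side lid_hinge 0.56 [ 581. -235.   74.]
side case 0.89 [ 583. -234.   73.]
side board_handle 0.93 [279. 197.  22.]
side board_handle 0.89 [ 315. -147.   23.]
side board 0.95 [ 314. -140.   26.]
side board 0.88 [279. 199.  28.]
side riser 0.93 [609. 160.  49.]
side cup_mid 0.79 [687.  -7.  28.]
side mug_mid 0.88 [ 459. -426.   45.]
side mug_mid 0.35 [674. 185.  73.]
side crock_mid 0.58 [625. 418.  95.]
side crock_mid 0.2 [653. 253.  75.]
side salad_mid 0.87 [447. 457.  40.]
side spoon_grip 0.86 [436.  -5.  12.]
```

Top view: the riser is at about (180,147) with a brown handle sticking out at (190,181). The case is at (340,160), with its latch post near (337,203) and its bar near (344,172). There are three board-like candidates: red at (188,275), yellow at (313,260), and the brown handle at (190,181). Only the brown one has its blade under the riser, so that is the board. I'll confirm it in a crop and measure.

Run:
```python
from h import *
import cv2
p=cv2.imread("pics/top0.png");d=np.load("/tmp/top0.npy")
a=cv2.resize(p[105:215,130:240],(400,400),interpolation=cv2.INTER_CUBIC);b=cv2.resize(p[110:220,285:395],(400,400),interpolation=cv2.INTER_CUBIC)
cv2.imwrite("pics/crop0.png",np.hstack([a,b]))
P=cloud("top",d);np.save("/tmp/P.npy",P)
S=cloud("side",np.load("/tmp/side0.npy"))
def rect(P,lo,hi,zlo,zhi,n):
    m=(P[...,2]>zlo)&(P[...,2]<zhi)&(P[...,0]>lo[0])&(P[...,0]<hi[0])&(P[...,1]>lo[1])&(P[...,1]<hi[1])
    q=P[m][:,:2].astype(np.float32)
    print(n,m.sum(),cv2.minAreaRect(q),P[m].mean(0).round(1), np.median(P[m][:,2]).round(1))
for n,Q in(("top",P),("side",S)):
    rect(Q,(480,80),(730,310),42,52,n+" riser")
    rect(Q,(490,160),(570,215),14,32,n+" handle")
    rect(Q,(480,-300),(700,-130),66,80,n+" lid")
    rect(Q,(480,-300),(700,-130),95,125,n+" bar")
    rect(Q,(440,-260),(525,-150),90,125,n+" post")
    rect(Q,(660,-45),(740,40),15,60,n+" cup")
```

```text
top riser 2276 ((631.8359375, 219.6984100341797), (150.83242797851562, 189.21884155273438), 5.609701156616211) [609.2 214.4  48.5] 48.7
top handle 165 ((537.9242553710938, 195.92117309570312), (50.646060943603516, 35.00589370727539), 2.2469513416290283) [537.4 194.1  23.2] 23.6
top lid 3336 ((585.4710693359375, -215.6297149658203), (142.75619506835938, 213.35812377929688), 81.88571166992188) [ 597.2 -216.5   73.2] 73.2
top bar 159 ((539.5692138671875, -207.96896362304688), (82.45616149902344, 12.287666320800781), 83.19276428222656) [ 539.  -207.3  113.1] 113.5
top post 40 ((480.3351745605469, -200.13076782226562), (12.448296546936035, 54.25393295288086), 68.93760681152344) [ 465.1 -193.4  108.7] 114.8
top cup 200 ((687.476806640625, 0.4358863830566406), (51.59733963012695, 51.174278259277344), 30.214258193969727) [ 6.91e+02 -4.00e-01  4.04e+01] 44.4
side riser 954 ((632.60888671875, 217.3470001220703), (153.68045043945312, 196.2153778076172), 5.99697208404541) [612.7 198.   48.1] 48.2
side handle 110 ((541.4080810546875, 190.92266845703125), (55.03779983520508, 41.1473274230957), 6.500734329223633) [541.9 190.2  22. ] 22.0
side lid 2487 ((586.552490234375, -216.02078247070312), (150.6697235107422, 213.06710815429688), 81.19013214111328) [ 597.4 -224.1   73. ] 73.0
side bar 121 ((539.828369140625, -210.5536651611328), (87.16158294677734, 12.607484817504883), 82.32203674316406) [ 539.3 -215.3  112.5] 113.2
side post 46 ((482.9893798828125, -201.95172119140625), (16.84975814819336, 55.011085510253906), 75.2828598022461) [ 465.9 -199.   105.7] 107.0
side cup 237 ((688.87744140625, -1.8090782165527344), (55.949642181396484, 51.697021484375), 76.99569702148438) [688.9  -1.   36.5] 38.0
```

View pics/crop0.png

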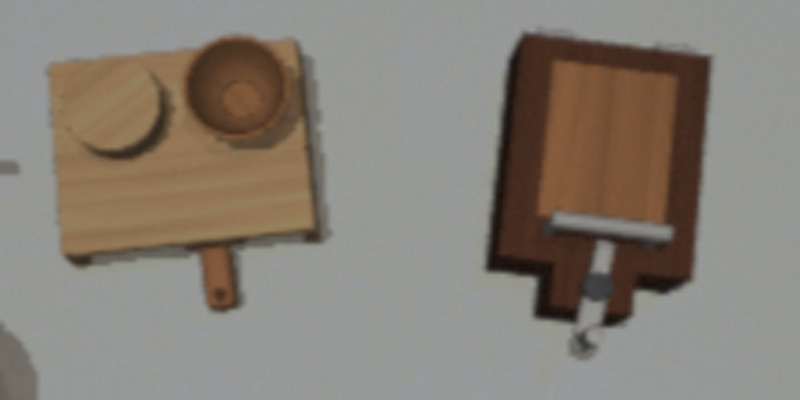

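The crop confirms it: the brown handle at crop (218,275) belongs to the board under the riser. Next I'll refine the bar, post, handle and case axes.

Run:
```python
from h import *
T=np.load("/tmp/P.npy");S=cloud("side",np.load("/tmp/side0.npy"))
def sel(P,lo,hi,zlo,zhi):
    m=(P[...,2]>zlo)&(P[...,2]<zhi)&(P[...,0]>lo[0])&(P[...,0]<hi[0])&(P[...,1]>lo[1])&(P[...,1]<hi[1]);return P[m]
def pca(q,n):
    c=q[:,:2].mean(0);a=np.linalg.svd(q[:,:2]-c,full_matrices=False)[2]
    e=[np.percentile((q[:,:2]-c)@x,[2,98]).round(1) for x in a]
    print(n,len(q),c.round(1),"ang",np.degrees(np.arctan(a[0][1]/a[0][0])).round(1),e)
for n,Q in(("t",T),("s",S)):
    pca(sel(Q,(520,-270),(560,-150),105,125),n+" bar")
    pca(sel(Q,(440,-260),(500,-150),90,125),n+" post")
    pca(sel(Q,(440,-260),(500,-150),112,125),n+" posttop")
    q=sel(Q,(490,160),(552,215),18,30);pca(q,n+" handle");print(q[:,0].min(),q[:,0].max())
    for x in range(510,556,8):
        k=q[abs(q[:,0]-x)<4]
        if len(k):print(x,k[:,1].min().round(1),k[:,1].max().round(1))
    q=sel(Q,(440,-300),(720,-120),66,80)
    l=q[(q[:,0]>510)]
    print("lid",cv2.minAreaRect(l[:,:2].astype(np.float32)))
```

```text
t bar 155 [ 539.  -207.8] ang 82.0 [array([-40.2,  40.2]), array([-5.1,  6.2])]
t post 38 [ 463.  -192.7] ang -23.8 [array([-34.4,   7.8]), array([-5.2,  6.9])]
t posttop 23 [ 460.8 -193.2] ang 7.4 [array([-5.5,  5.2]), array([-4.7,  5.6])]
t handle 126 [532.4 194. ] ang 7.7 [array([-19.6,  19.3]), array([-11.1,  11.1])]
512.6890884251724 551.6646379608078
510 187.0 200.5
518 181.3 203.5
526 181.5 203.6
534 184.0 206.1
542 184.5 206.5
550 184.6 206.3
lid ((599.0962524414062, -217.5723419189453), (142.75619506835938, 185.8321075439453), 81.88571166992188)
s bar 115 [ 539.6 -213.5] ang 82.1 [array([-44. ,  39.2]), array([-5.6,  6. ])]
s post 44 [ 464.  -198.8] ang -17.0 [array([-8. , 32.1]), array([-8.7,  6.3])]
s posttop 17 [ 462.  -196.1] ang 47.0 [array([-7.6,  8.3]), array([-5.1,  6.5])]
s handle 64 [533.6 190.5] ang 6.2 [array([-17.7,  17.9]), array([-15.1,  11.4])]
514.7651843953696 551.2595238363775
518 179.6 198.7
526 178.1 204.8
534 180.2 207.6
542 180.3 200.3
550 179.0 207.2
lid ((600.0092163085938, -218.31954956054688), (150.4871826171875, 186.21022033691406), 81.58198547363281)
```

```bash
cat >> h.py <<'E'
def st():
    o=arm.get_obs();q=o["orientation"];a,b=q[1],q[2]
    yaw=np.degrees(np.arctan2(2*b*b-1+0,2*a*b))
    return o,yaw
def plan(*tg):
    """tg: (x,y,z,yawdeg) sequential; shifts done first in the present yaw, then twist"""
    o,yaw=st();p=np.array(o["ee_pos"]);print("t",round(o["time_s"],2),"p",p.round(1),"yaw",round(yaw,2),"open",round(o["opening"],3),"F",o["contact_force"].round(1))
    for x,y,z,yw in tg:
        D=np.array([x,y,z])-p;r=np.radians(yaw)
        ty=np.array([np.cos(r),np.sin(r)]);tx=np.array([-np.sin(r),np.cos(r)])
        s=np.array([D[:2]@tx,D[:2]@ty,-D[2]]);tw=-np.radians(yw-yaw)
        n=int(np.ceil(max(np.abs(s).max()/40,1)))
        print("->",(x,y,z,yw),"shift mm",s.round(1),"n>=",n,"per",(s/n).round(2),"then twist",round(tw,4))
        p=np.array([x,y,z]);yaw=yw
E
python3 -c "
from h import *
plan((400,100,221,68.6),(461,-195,160,80),(461,-195,86,80))"
```

```text
t 1.5 p [228.2 581.8 222.5] yaw 68.58 open 1.004 F [0.3 0.1 0.2]
-> (400, 100, 221, 68.6) shift mm [-335.9 -385.8    1.5] n>= 10 per [-33.59 -38.58   0.15] then twist -0.0003
-> (461, -195, 160, 80) shift mm [-164.4 -252.4   61. ] n>= 7 per [-23.49 -36.06   8.71] then twist -0.199
-> (461, -195, 86, 80) shift mm [ 0.  0. 74.] n>= 2 per [ 0.  0. 37.] then twist -0.0
```

Emit:
{"op": "drive_tool", "data": {
  "increments": [
    [-0.024,-0.0275,0,0,1],
    [-0.024,-0.0275,0,0,1],
    [-0.024,-0.0275,0,0,1],
    [-0.024,-0.0275,0,0,1],
    [-0.024,-0.0275,0,0,1],
    [-0.024,-0.0275,0,0,1],
    [-0.024,-0.0275,0,0,1],
    [-0.024,-0.0275,0,0,1],
    [-0.024,-0.0275,0,0,1],
    [-0.024,-0.0275,0,0,1],
    [-0.024,-0.0275,0,0,1],
    [-0.024,-0.0275,0,0,1],
    [-0.024,-0.0275,0,0,1],
    [-0.024,-0.0275,0,0,1]
  ]
}}

```text
time_s: 2.67
ee_pos: [400.9, 99.0, 222.9]
orientation: [0.0, 0.186, 0.983, 0.0]
contact_force: [1.1, 0.3, 0.1]
opening: 1.002
```

Emit:
{"op": "drive_tool", "data": {
  "increments": [
    [-0.0165,-0.025,0.006,0,0.6],
    [-0.0165,-0.025,0.006,0,0.6],
    [-0.0165,-0.025,0.006,0,0.6],
    [-0.0165,-0.025,0.006,0,0.6],
    [-0.0165,-0.025,0.006,0,0.6],
    [-0.0165,-0.025,0.006,0,0.6],
    [-0.0165,-0.025,0.006,0,0.6],
    [-0.0165,-0.025,0.006,0,0.6],
    [-0.0165,-0.025,0.006,0,0.6],
    [-0.0165,-0.025,0.006,0,0.6],
    [0,0,0,-0.1,0.6],
    [0,0,0,-0.1,0.6],
    [0,0,0,0,0.6],
    [0,0,0,0,0.6]
  ]
}}

```text
time_s: 3.83
ee_pos: [462.7, -192.3, 162.5]
orientation: [-0.0, 0.088, 0.996, 0.0]
contact_force: [0.2, 0.1, -0.7]
opening: 0.596
```

Run:
```python
from h import *
plan((461,-195,110,80),(461,-195,88,80))
p,d=arm.camera("side");a=cv2.resize(p[180:320,210:390],(720,560));cv2.imwrite("pics/s1.png",a[:,:,::-1])
```

```text
t 3.83 p [ 462.7 -192.3  162.5] yaw 79.88 open 0.596 F [ 0.2  0.1 -0.7]
-> (461, -195, 110, 80) shift mm [ 1.2 -2.9 52.5] n>= 2 per [ 0.6  -1.45 26.27] then twist -0.0021
-> (461, -195, 88, 80) shift mm [ 0.  0. 22.] n>= 1 per [ 0.  0. 22.] then twist -0.0
```

View pics/s1.png

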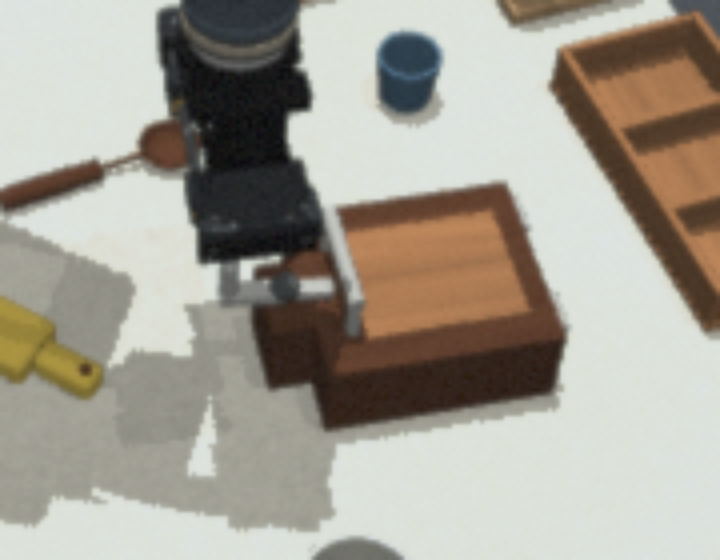

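The post, at crop (230,280), sits under the open gripper. I'll descend and grip it.

Emit:
{"op": "drive_tool", "data": {
  "increments": [
    [0.001,-0.002,0.02,0,0.6],
    [0,-0.001,0.02,0,0.6],
    [0,0,0.012,0,0.6],
    [0,0,0.01,0,0.6],
    [0,0,0.01,0,0.6],
    [0,0,0,0,0.6],
    [0,0,0,0,0],
    [0,0,0,0,0],
    [0,0,0,0,0],
    [0,0,0,0,0],
    [0,0,0,0,0],
    [0,0,0,0,0]
  ]
}}

```text
time_s: 4.88
ee_pos: [461.4, -195.2, 90.9]
orientation: [0.0, 0.087, 0.996, -0.0]
contact_force: [0.1, -0.9, 0.9]
opening: 0.23
```

Run:
```python
from h import *
plan()
p,d=arm.camera("side");a=cv2.resize(p[180:320,210:390],(720,560));cv2.imwrite("pics/s2.png",a[:,:,::-1])
```

```text
t 4.88 p [ 461.4 -195.2   90.9] yaw 80.03 open 0.23 F [ 0.1 -0.9  0.9]
```

View pics/s2.png

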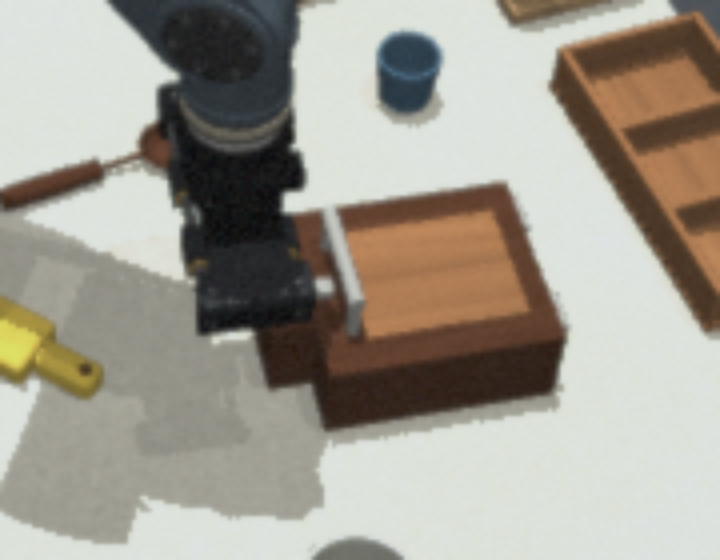

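Emit:
{"op": "drive_tool", "data": {
  "increments": [
    [0,0,0,0,0],
    [0,0,0,0,0],
    [0,0,0,0,0]
  ]
}}

```text
time_s: 5.18
ee_pos: [461.2, -194.9, 90.7]
orientation: [0.0, 0.087, 0.996, 0.0]
contact_force: [0.2, 0.6, 3.6]
opening: 0.15
```

Emit:
{"op": "drive_tool", "data": {
  "increments": [
    [0,0.004,0,0.1,0],
    [-0.0002,0.004,0,0.1,0],
    [-0.0002,0.004,0,0.1,0],
    [-0.0002,0.004,0,0.1,0],
    [-0.0002,0.004,0,0.1,0]
  ]
}}

```text
time_s: 5.6
ee_pos: [470.2, -177.7, 90.8]
orientation: [0.001, 0.333, 0.943, -0.001]
contact_force: [1.4, -2.2, 0.6]
opening: 0.151
```

Emit:
{"op": "drive_tool", "data": {
  "increments": [
    [-0.0002,0.004,0,0.1,0],
    [-0.0002,0.004,0,0.1,0],
    [-0.0002,0.004,0,0.1,0],
    [-0.0002,0.004,0,0.1,0],
    [-0.0002,0.004,0,0.1,0],
    [-0.0002,0.004,0,0.1,0],
    [-0.0002,0.004,0,0.1,0],
    [-0.0002,0.004,0,0.1,0],
    [-0.0002,0.004,0,0.1,0],
    [-0.0002,0.004,0,0.1,0],
    [0,0,0,0,0]
  ]
}}

```text
time_s: 6.52
ee_pos: [506.8, -164.8, 90.8]
orientation: [0.003, 0.743, 0.669, -0.0]
contact_force: [1.1, -5.9, -0.4]
opening: 0.155
```

Emit:
{"op": "drive_tool", "data": {
  "increments": [
    [0,0,0,0,0.5],
    [0,0,0,0,0.5],
    [0,0,0,0,0.5],
    [0,0,-0.005,0,0.5],
    [0,0,-0.02,0,0.5],
    [0,0,-0.03,0,0.5],
    [0,0,0,0,0.5]
  ]
}}

```text
time_s: 7.1
ee_pos: [507.2, -163.2, 150.0]
orientation: [0.004, 0.742, 0.67, 0.001]
contact_force: [0.4, 0.1, 0.9]
opening: 0.49
```

Run:
```python
from h import *
plan((539.3,-209.5,146,-8),(539.3,-209.5,93,-8))
p,d=arm.camera("side");a=cv2.resize(p[180:320,210:390],(720,560));cv2.imwrite("pics/s3.png",a[:,:,::-1])
```

```text
t 7.1 p [ 507.2 -163.2  150. ] yaw -5.88 open 0.49 F [0.4 0.1 0.9]
-> (539.3, -209.5, 146, -8) shift mm [-42.8  36.6   4. ] n>= 2 per [-21.38  18.32   1.98] then twist 0.037
-> (539.3, -209.5, 93, -8) shift mm [ 0.  0. 53.] n>= 2 per [ 0.   0.  26.5] then twist -0.0
```

View pics/s3.png

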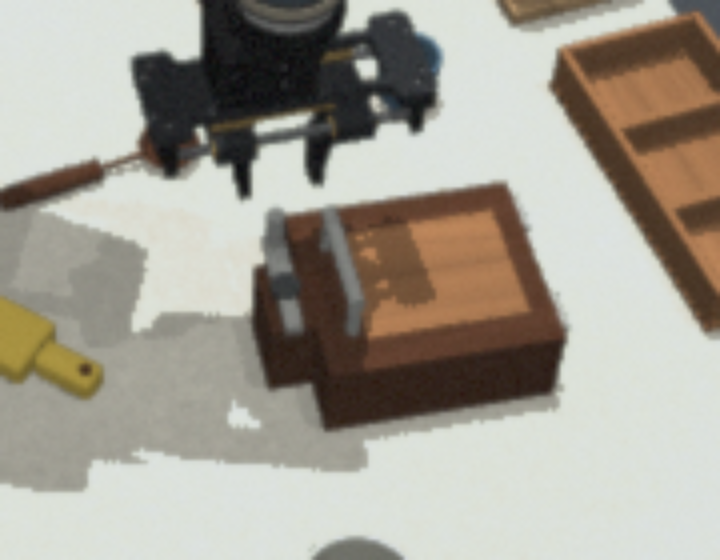

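The latch lever now lies across the front ledge, parallel to the lid edge at crop (280,270), clear of the lid. Next is the bar.

Emit:
{"op": "drive_tool", "data": {
  "increments": [
    [-0.0214,0.0183,0,0.018,0.5],
    [-0.0214,0.0183,0,0.019,0.5],
    [0,0,0.01,0,0.5],
    [0,0,0.02,0,0.5],
    [0,0,0.015,0,0.5],
    [0,0,0.01,0,0.5],
    [0,0,0.003,0,0.5],
    [0,0,0,0,0],
    [0,0,0,0,0],
    [0,0,0,0,0],
    [0,0,0,0,0],
    [0,0,0,0,0],
    [0,0,0,0,0],
    [0,0,0,0,0],
    [0,0,0,0,0]
  ]
}}

```text
time_s: 8.4
ee_pos: [539.8, -209.3, 87.7]
orientation: [0.003, 0.755, 0.655, 0.002]
contact_force: [7.6, 0.8, -4.5]
opening: 0.123
```

Run:
```python
from h import *
plan()
p,d=arm.camera("side");a=cv2.resize(p[180:320,210:390],(720,560));cv2.imwrite("pics/s4.png",a[:,:,::-1])
# lid arc: tool y = case x
R=np.hypot(146,46);
pts=[]
for th in np.linspace(0,1.85,19):
    pts.append((-146*np.cos(th)+46*np.sin(th),146*np.sin(th)+46*np.cos(th)))
print(np.diff(np.array(pts),axis=0).round(1).tolist())
```

```text
t 8.4 p [ 539.8 -209.3   87.7] yaw -8.09 open 0.123 F [ 7.6  0.8 -4.5]
[[5.5, 14.7], [7.0, 14.1], [8.4, 13.3], [9.7, 12.4], [10.9, 11.3], [12.0, 10.1], [13.0, 8.8], [13.8, 7.5], [14.5, 6.0], [15.1, 4.5], [15.5, 2.9], [15.7, 1.3], [15.7, -0.3], [15.6, -1.9], [15.3, -3.5], [14.9, -5.1], [14.3, -6.6], [13.5, -8.0]]
```

View pics/s4.png

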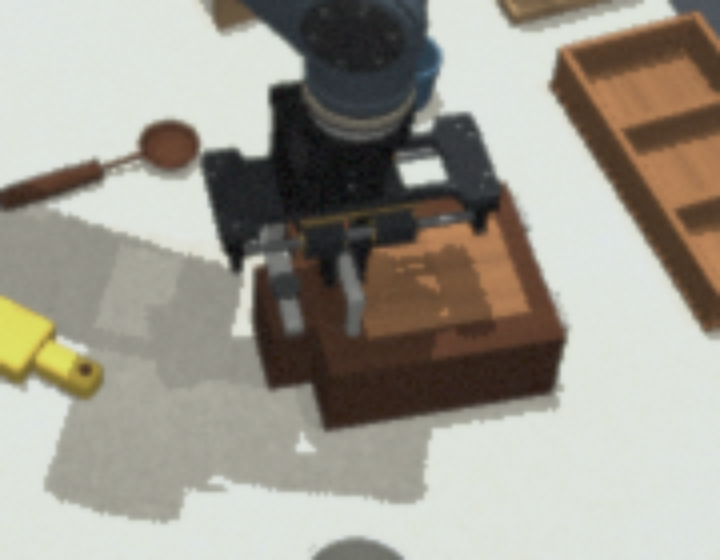

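Emit:
{"op": "drive_tool", "data": {
  "increments": [
    [0,0.0055,-0.0147,0,0],
    [0,0.007,-0.0141,0,0],
    [0,0.0084,-0.0133,0,0],
    [0,0.0097,-0.0124,0,0],
    [0,0.0109,-0.0113,0,0]
  ]
}}

```text
time_s: 8.87
ee_pos: [580.7, -215.2, 152.2]
orientation: [0.003, 0.755, 0.656, 0.002]
contact_force: [12.7, -3.0, -20.9]
opening: 0.116
```

Emit:
{"op": "drive_tool", "data": {
  "increments": [
    [0,0.012,-0.0101,0,0],
    [0,0.013,-0.0088,0,0],
    [0,0.0138,-0.0075,0,0],
    [0,0.0145,-0.006,0,0],
    [0,0.0151,-0.0045,0,0],
    [0,0,0,0,0]
  ]
}}

```text
time_s: 9.37
ee_pos: [646.1, -224.4, 188.3]
orientation: [-0.0, 0.755, 0.656, -0.0]
contact_force: [3.2, -1.7, -6.3]
opening: 0.117
```

Run:
```python
from h import *
plan()
p,d=arm.camera("side");a=cv2.resize(p[150:320,210:410],(720,612));cv2.imwrite("pics/s5.png",a[:590,:,::-1])
```

```text
t 9.37 p [ 646.1 -224.4  188.3] yaw -8.0 open 0.117 F [ 3.2 -1.7 -6.3]
```

View pics/s5.png

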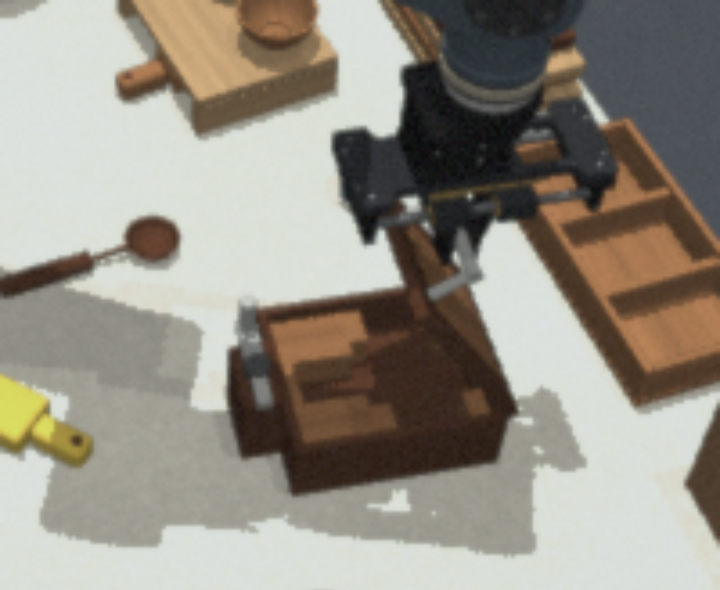

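The lid follows at roughly 60°. The bar is held at crop (460,275) and the hollow is showing. I'll continue the arc.

Emit:
{"op": "drive_tool", "data": {
  "increments": [
    [0,0.0155,-0.0029,0,0],
    [0,0.0157,-0.0013,0,0],
    [0,0.0157,0.0003,0,0],
    [0,0.0156,0.0019,0,0],
    [0,0.0153,0.0035,0,0],
    [0,0.0149,0.0051,0,0],
    [0,0.0143,0.0066,0,0],
    [0,0,0,0,0],
    [0,0,0,0,0]
  ]
}}

```text
time_s: 10.17
ee_pos: [749.3, -239.0, 174.9]
orientation: [-0.002, 0.755, 0.656, -0.001]
contact_force: [-2.4, -1.1, -7.3]
opening: 0.114
```

Run:
```python
from h import *
plan()
p,d=arm.camera("side");a=cv2.resize(p[150:320,210:410],(720,612));cv2.imwrite("pics/s6.png",a[:590,:,::-1])
```

```text
t 10.17 p [ 749.3 -239.   174.9] yaw -8.02 open 0.114 F [-2.4 -1.1 -7.3]
```

View pics/s6.png

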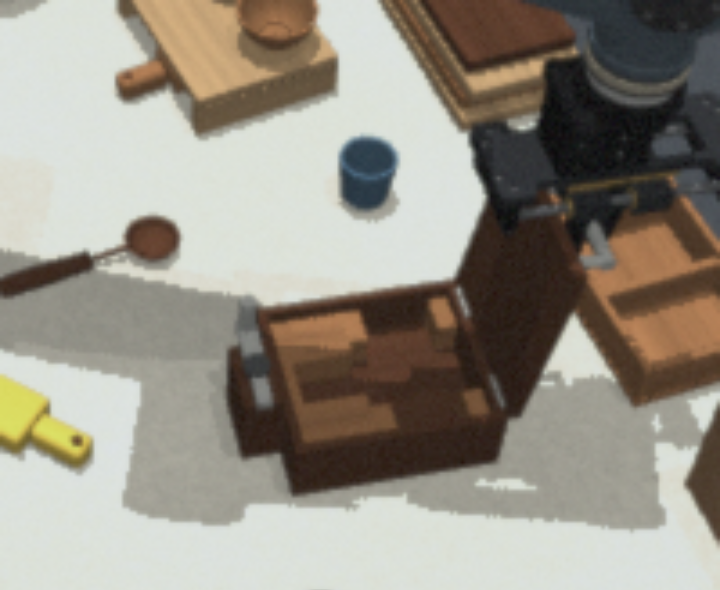

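Emit:
{"op": "drive_tool", "data": {
  "increments": [
    [0,0,0,0,0.23],
    [0,0,0,0,0.23],
    [0,0,0,0,0.23],
    [0,0.002,-0.002,0,0.23],
    [0,0.001,-0.01,0,0.23],
    [0,0,-0.02,0,0.23],
    [0,0.004,-0.02,0,0.23],
    [0,0.004,-0.02,0,0.23],
    [0,0,-0.02,0,0.23],
    [0,0,0,0,0.23]
  ]
}}

```text
time_s: 11.05
ee_pos: [765.3, -241.5, 277.4]
orientation: [0.006, 0.755, 0.656, 0.003]
contact_force: [-0.2, -0.4, 2.1]
opening: 0.222
```

Run:
```python
from h import *
plan((640,-100,262,-8),(480,80,200,-8),(470,130,120,-8))
p,d=arm.camera("side");a=cv2.resize(p[150:320,210:410],(720,612));cv2.imwrite("pics/s7.png",a[:590,:,::-1])
```

```text
t 11.05 p [ 765.3 -241.5  277.4] yaw -8.0 open 0.222 F [-0.2 -0.4  2.1]
-> (640, -100, 262, -8) shift mm [ 122.7 -143.8   15.4] n>= 4 per [ 30.68 -35.95   3.86] then twist 0.0001
-> (480, 80, 200, -8) shift mm [ 156.  -183.5   62. ] n>= 5 per [ 31.2 -36.7  12.4] then twist -0.0
-> (470, 130, 120, -8) shift mm [ 48.1 -16.9  80. ] n>= 2 per [24.06 -8.43 40.  ] then twist -0.0
```

View pics/s7.png

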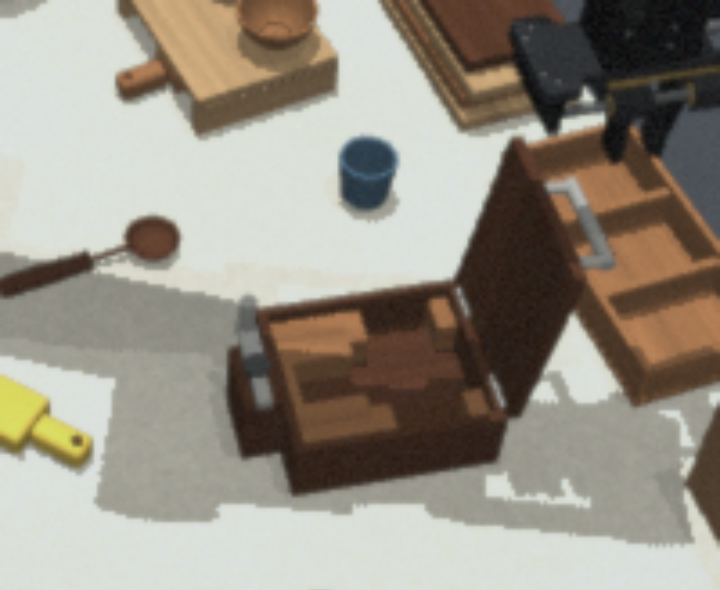

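The lid stands leaning slightly back (its edge runs from crop (515,410) to (580,270)) and the gripper is clear. Next I go to the board handle.

Run:
```python
from h import *
plan((533,193.5,200,-83))
```

```text
t 11.1 p [ 764.2 -241.1  274.5] yaw -8.0 open 0.228 F [ 0.6 -0.3  0.3]
-> (533, 193.5, 200, -83) shift mm [ 398.2 -289.4   74.5] n>= 10 per [ 39.82 -28.94   7.45] then twist 1.309
```

Emit:
{"op": "drive_tool", "data": {
  "increments": [
    [0.0285,-0.0207,0,0,0.7],
    [0.0285,-0.0207,0,0,0.7],
    [0.0285,-0.0207,0,0,0.7],
    [0.0285,-0.0207,0,0,0.7],
    [0.0285,-0.0207,0.007,0,0.7],
    [0.0285,-0.0207,0.007,0,0.7],
    [0.0285,-0.0207,0.007,0,0.7],
    [0.0284,-0.0206,0.0075,0,0.7],
    [0.0284,-0.0206,0.0075,0,0.7],
    [0.0284,-0.0206,0.0075,0,0.7],
    [0.0284,-0.0206,0.0075,0,0.7],
    [0.0284,-0.0206,0.0075,0,0.7],
    [0.0284,-0.0206,0.0075,0,0.7],
    [0.0284,-0.0206,0.0075,0,0.7]
  ]
}}

```text
time_s: 12.27
ee_pos: [529.4, 195.6, 194.6]
orientation: [-0.0, 0.755, 0.656, -0.0]
contact_force: [0.7, 0.4, -0.6]
opening: 0.697
```

Emit:
{"op": "drive_tool", "data": {
  "increments": [
    [0,0,0,0.119,0.7],
    [0,0,0,0.119,0.7],
    [0,0,0,0.119,0.7],
    [0,0,0,0.119,0.7],
    [0,0,0,0.119,0.7],
    [0,0,0,0.119,0.7],
    [0,0,0,0.119,0.7],
    [0,0,0,0.119,0.7],
    [0,0,0,0.119,0.7],
    [0,0,0,0.119,0.7],
    [0,0,0,0.119,0.7],
    [0,0,0,0,0.7]
  ]
}}

```text
time_s: 13.27
ee_pos: [530.5, 194.2, 194.9]
orientation: [-0.0, 0.998, 0.06, -0.001]
contact_force: [0.4, 0.4, 1.1]
opening: 0.696
```

Run:
```python
from h import *
plan((533,193.5,60,-83),(533,193.5,5,-83))
```

```text
t 13.27 p [530.5 194.2 194.9] yaw -83.14 open 0.696 F [0.4 0.4 1.1]
-> (533, 193.5, 60, -83) shift mm [  2.4   1.  134.9] n>= 4 per [ 0.6   0.25 33.71] then twist -0.0024
-> (533, 193.5, 5, -83) shift mm [ 0.  0. 55.] n>= 2 per [ 0.   0.  27.5] then twist -0.0
```

Emit:
{"op": "drive_tool", "data": {
  "increments": [
    [0.0012,0.0005,0.03,0,0.7],
    [0.0012,0.0005,0.035,0,0.7],
    [0,0,0.035,0,0.7],
    [0,0,0.03,0,0.7],
    [0,0,0.02,0,0.7],
    [0,0,0.015,0,0.7],
    [0,0,0.01,0,0.7],
    [0,0,0.008,0,0.7],
    [0,0,0.005,0,0.7],
    [0,0,0,0,0.7],
    [0,0,0,0,0.7]
  ]
}}

```text
time_s: 14.18
ee_pos: [534.1, 193.6, 8.0]
orientation: [-0.0, 0.998, 0.061, 0.001]
contact_force: [0.4, 0.2, 0.2]
opening: 0.698
```

Run:
```python
from h import *
plan()
p,d=arm.camera("side");a=cv2.resize(p[100:230,200:360],(720,585));cv2.imwrite("pics/s8.png",a[:,:,::-1])
```

```text
t 14.18 p [534.1 193.6   8. ] yaw -82.99 open 0.698 F [0.4 0.2 0.2]
```

View pics/s8.png

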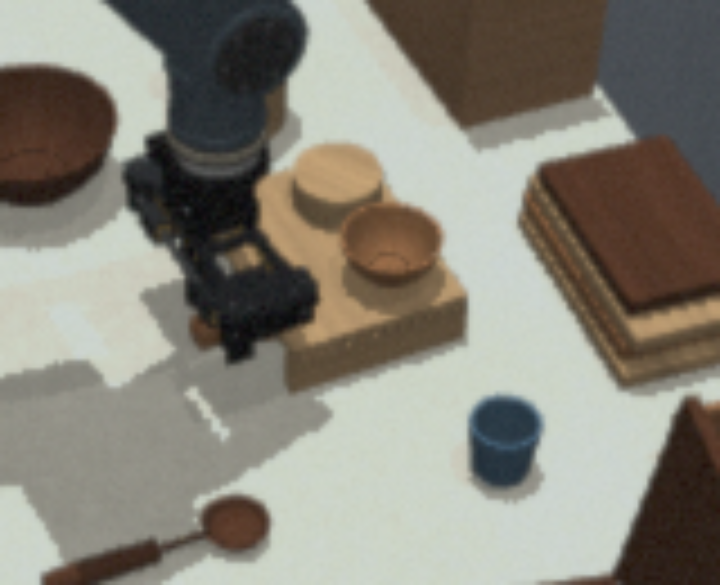

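The handle end is visible at crop (205,330), between the fingers, with the body clear above the riser. Closing.

Emit:
{"op": "drive_tool", "data": {
  "increments": [
    [0,0,0.002,0,0],
    [0,0,0,0,0],
    [0,0,0,0,0],
    [0,0,0,0,0],
    [0,0,0,0,0],
    [0,0,0,0,0],
    [0,0,0,0,0],
    [0,0,0,0,0],
    [0,0,0,0,0],
    [0,0,0,0,0],
    [0,0,0,0,0]
  ]
}}

```text
time_s: 15.15
ee_pos: [533.7, 193.6, 5.6]
orientation: [-0.0, 0.998, 0.061, 0.0]
contact_force: [-0.5, 0.7, 1.6]
opening: 0.271
```

Emit:
{"op": "drive_tool", "data": {
  "increments": [
    [-0.005,0,0,0,0],
    [-0.01,0,0,0,0],
    [-0.013,0,0,0,0],
    [-0.013,0,0,0,0],
    [-0.013,0,0,0,0],
    [-0.013,0,0,0,0],
    [-0.013,0,0,0,0],
    [-0.013,0,0,0,0],
    [-0.013,0,0,0,0],
    [-0.013,0,0,0,0],
    [-0.008,0,0,0,0],
    [-0.003,0,0,0,0],
    [0,0,0,0,0]
  ]
}}

```text
time_s: 16.23
ee_pos: [403.0, 177.5, 5.6]
orientation: [0.0, 0.998, 0.061, -0.001]
contact_force: [-2.1, 0.0, 2.3]
opening: 0.272
```

Emit:
{"op": "drive_tool", "data": {
  "increments": [
    [0,0,0,0,0.5],
    [0,0,0,0,0.5],
    [0,0,0,0,0.5],
    [0,0,0,0,0.5],
    [0,0,-0.01,0,0.5],
    [0,0,-0.025,0,0.5],
    [0,0,-0.035,0,0.7],
    [0,0,-0.035,0,0.9],
    [0,0,-0.035,0,1],
    [0,-0.03,-0.025,0,1],
    [0,-0.03,0,0,1],
    [0,-0.03,0,0,1],
    [0,-0.03,0,0,1],
    [0,0,0,0,1]
  ]
}}

```text
time_s: 17.4
ee_pos: [390.3, 301.2, 171.3]
orientation: [-0.002, 0.998, 0.063, 0.002]
contact_force: [1.2, 0.8, 0.6]
opening: 0.973
```

Run:
```python
from h import *
plan()
for c in("top","side"):
    p,d=arm.camera(c);np.save(f"/tmp/{c}1.npy",d);cv2.imwrite(f"pics/{c}9.png",p[:,:,::-1])
    a=p[100:300,130:330] if c=="top" else p[100:250,150:350]
    cv2.imwrite(f"pics/{c}9c.png",cv2.resize(a,None,fx=3,fy=3)[:,:,::-1])
    P=cloud(c,d);m=(P[...,2]>17)&(P[...,2]<31)&(P[...,0]>360)&(P[...,0]<535)&(P[...,1]>120)&(P[...,1]<250)
    v,u=np.where(m);col=p[m].mean(0);
    q=P[m];print(c,m.sum(),cv2.minAreaRect(q[:,:2].astype(np.float32)),np.median(q[:,2]),col,u.min(),u.max(),v.min(),v.max())
    find(c,["board_handle","board"],3)
```

```text
t 17.4 p [390.3 301.2 171.3] yaw -82.8 open 0.973 F [1.2 0.8 0.6]
top 681 ((446.53564453125, 183.938720703125), (128.53656005859375, 50.68319320678711), 7.37495231628418) 24.362510294112326 [126.58737151  89.98678414  63.35535977] 182 202 189 236
top board_handle 0.8 [286. 211.  26.]
top board_handle 0.62 [456. 185.  27.]
top board 0.81 [ 317. -135.   26.]
top board 0.61 [456. 184.  28.]
top board 0.61 [284. 212.  23.]
side 344 ((446.5721740722656, 182.2899932861328), (130.2880096435547, 54.091827392578125), 5.883017539978027) 23.853959746209057 [124.97383721  92.04651163  65.58139535] 207 244 168 187
side board_handle 0.95 [282. 195.  24.]
side board_handle 0.86 [ 313. -145.   23.]
side board_handle 0.84 [455. 173.  25.]
side board 0.91 [279. 201.  24.]
side board 0.85 [456. 172.  26.]
side board 0.71 [ 316. -143.   25.]
```

View pics/top9c.png

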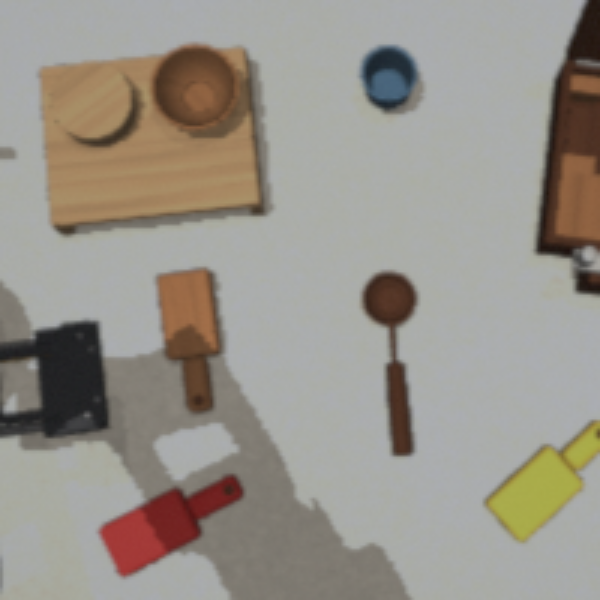

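View pics/side9c.png

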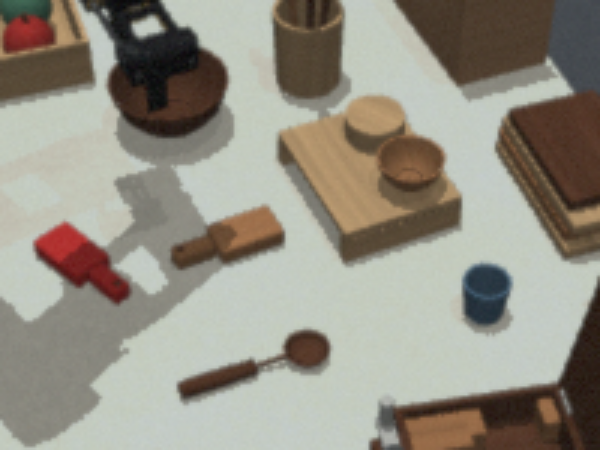

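The board lies flat and clear of the riser: blade at top crop (187,312), handle at (198,385). The red look-alike at (170,525) and the yellow one at (545,480) are untouched. Before gripping the blade I'll refine the hollow's pose from the open case.

Run:
```python
from h import *
for c in("top","side"):
    P=cloud(c,np.load(f"/tmp/{c}1.npy"))
    yaw=np.radians(-8);ax=np.array([np.cos(yaw),np.sin(yaw)]);ay=np.array([-ax[1],ax[0]])
    X=(P[...,:2]-np.array([599.7,-218]));lx=X@ax;ly=X@ay;z=P[...,2]
    print(c)
    for n,m in (("rim",(z>56)&(z<67)&(abs(lx)<92)&(abs(ly)<85)),("insert",(z>44)&(z<54)&(abs(lx)<84)&(abs(ly)<70)),("floor",(z>14)&(z<26)&(abs(lx)<84)&(abs(ly)<70)),("floor blade ends",(z>14)&(z<26)&(lx>-10)&(lx<90)&(abs(ly)<28)),("finger",(z>14)&(z<26)&(abs(lx-31)<22)&(abs(ly)<75)),("chan",(z>14)&(z<26)&(lx<-22)&(lx>-80)&(abs(ly)<40))):
        if m.sum()>5:
            print(n,m.sum(),"lx",np.percentile(lx[m],[1,99]).round(1),"ly",np.percentile(ly[m],[1,99]).round(1),"z",np.median(z[m]).round(1))
    for s in(1,-1):
        m=(z>56)&(z<67)&(abs(lx)<60)&(s*ly>55)&(s*ly<85)
        if m.sum()>20:print("side wall",s,np.polyfit(lx[m],ly[m],1),m.sum())
p=cv2.imread("pics/top9.png");cv2.imwrite("pics/case9.png",cv2.resize(p[110:220,285:395],(600,600),interpolation=cv2.INTER_CUBIC))
```

```text
top
rim 745 lx [-84.5  86.7] ly [-70.2  71.4] z 62.8
insert 1016 lx [-73.6  78.3] ly [-63.1  60.6] z 50.7
floor 1253 lx [-57.1  77.7] ly [-62.6  55.7] z 21.0
floor blade ends 589 lx [-8.5 77.9] ly [-27.2  27.3] z 21.0
finger 645 lx [10.1 52.7] ly [-62.7  71. ] z 21.0
chan 166 lx [-58.3 -22.4] ly [-20.   14.6] z 21.0
side wall 1 [-2.62959086e-03  6.77393228e+01] 143
side wall -1 [-5.51617820e-03 -6.60440804e+01] 150
side
rim 662 lx [-84.   88.4] ly [-73.5  71.6] z 62.3
insert 754 lx [-83.1  79.4] ly [-69.5  65.1] z 50.4
floor 807 lx [-82.7  78.8] ly [-69.7  64.1] z 20.9
floor blade ends 421 lx [-8.2 79. ] ly [-27.4  27.7] z 21.0
finger 436 lx [ 9.7 52.6] ly [-72.7  64.4] z 20.7
chan 75 lx [-57.4 -24. ] ly [-0.6 20.9] z 21.3
side wall 1 [-6.15862173e-03  6.52632544e+01] 133
side wall -1 [-7.68921975e-03 -6.88853502e+01] 152
```

View pics/case9.png

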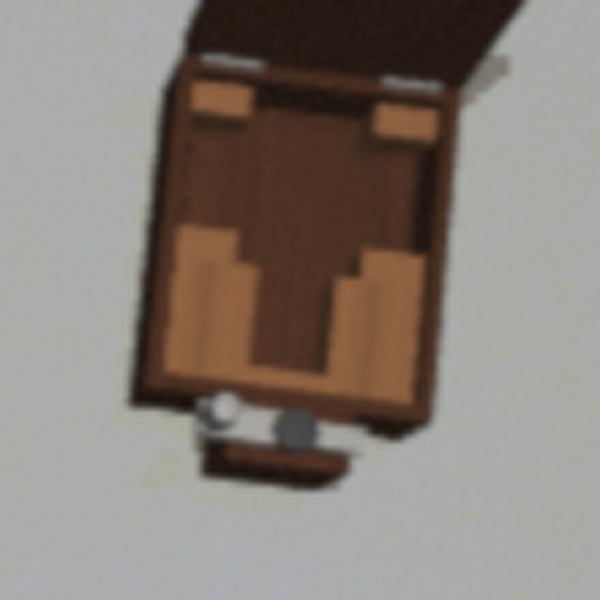

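The crop shows the hollow open. Blade pocket, finger hollows and handle channel (to the lower centre, towards the latch) match the estimated pose within about 1 mm.

Run:
```python
from h import *
plan((471.3,186.3,120,-83),(471.3,186.3,5,-83))
```

```text
t 17.7 p [390.  295.7 170.3] yaw -83.1 open 1.0 F [-1.5  2.  -0.3]
-> (471.3, 186.3, 120, -83) shift mm [ 67.6 118.4  50.3] n>= 3 per [22.52 39.46 16.76] then twist -0.0018
-> (471.3, 186.3, 5, -83) shift mm [  0.   0. 115.] n>= 3 per [ 0.    0.   38.33] then twist -0.0
```

Emit:
{"op": "drive_tool", "data": {
  "increments": [
    [0.0135,0.0237,0.01,0,1],
    [0.0135,0.0237,0.01,0,1],
    [0.0135,0.0237,0.01,0,1],
    [0.0135,0.0237,0.01,0,1],
    [0.0135,0.0237,0.01,0,1],
    [0,0,0.02,0,1],
    [0,0,0.025,0,1],
    [0,0,0.02,0,1],
    [0,0,0,0,1],
    [0,0,0,0,1]
  ]
}}

```text
time_s: 18.53
ee_pos: [470.7, 186.3, 54.8]
orientation: [0.0, 0.998, 0.06, -0.002]
contact_force: [-0.6, -0.3, 0.2]
opening: 1.002
```

Run:
```python
from h import *
plan((471.3,186.3,5,-83))
p,d=arm.camera("side");a=cv2.resize(p[100:230,160:320],(720,585));cv2.imwrite("pics/s10.png",a[:,:,::-1])
```

```text
t 18.53 p [470.7 186.3  54.8] yaw -83.12 open 1.002 F [-0.6 -0.3  0.2]
-> (471.3, 186.3, 5, -83) shift mm [ 0.6  0.1 49.8] n>= 2 per [ 0.29  0.04 24.9 ] then twist -0.0022
```

View pics/s10.png

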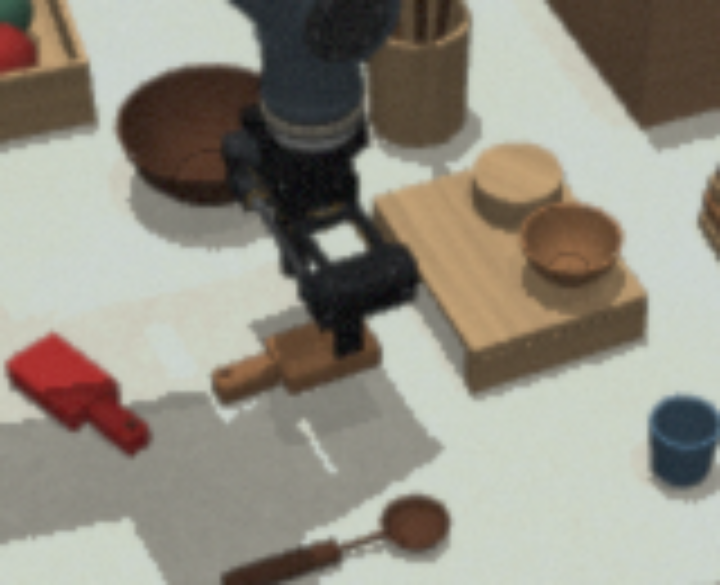

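The gripper is over the blade at crop (330,355), straddling it. I'll go down and grip.

Emit:
{"op": "drive_tool", "data": {
  "increments": [
    [0.0005,0,0.02,0,1],
    [0,0,0.015,0,1],
    [0,0,0.01,0,1],
    [0,0,0.005,0,1],
    [0,0,0,0,1],
    [0,0,0,0,0],
    [0,0,0,0,0],
    [0,0,0,0,0],
    [0,0,0,0,0],
    [0,0,0,0,0],
    [0,0,0,0,0],
    [0,0,0,0,0],
    [0,0,0,0,0],
    [0,0,0,0,0]
  ]
}}

```text
time_s: 19.75
ee_pos: [472.0, 187.5, 5.7]
orientation: [0.0, 0.998, 0.061, 0.0]
contact_force: [-0.7, -0.9, 2.2]
opening: 0.572
```

Run:
```python
from h import *
plan()
```

```text
t 19.75 p [472.  187.5   5.7] yaw -83.01 open 0.572 F [-0.7 -0.9  2.2]
```

Emit:
{"op": "drive_tool", "data": {
  "increments": [
    [0,0,-0.005,0,0],
    [0,0,-0.01,0,0],
    [0,0,-0.02,0,0],
    [0,0,-0.03,0,0],
    [0,0,-0.03,0,0],
    [0,0,-0.03,0,0],
    [0,0,-0.03,0,0],
    [0,0,-0.015,0,0],
    [0,0,0,0,0]
  ]
}}

```text
time_s: 20.5
ee_pos: [474.2, 188.1, 179.7]
orientation: [-0.0, 0.998, 0.061, 0.004]
contact_force: [0.4, 0.8, -1.5]
opening: 0.57
```

Run:
```python
from h import *
plan((631,-222.3,174,-98.2))
p,d=arm.camera("side");np.save("/tmp/s11.npy",d);cv2.imwrite("pics/s11.png",cv2.resize(p[80:280,150:400],(750,600))[:,:,::-1])
```

```text
t 20.5 p [474.2 188.1 179.7] yaw -83.01 open 0.57 F [ 0.4  0.8 -1.5]
-> (631, -222.3, 174, -98.2) shift mm [105.7 426.4   5.7] n>= 11 per [ 9.61 38.77  0.52] then twist 0.2652
```

View pics/s11.png

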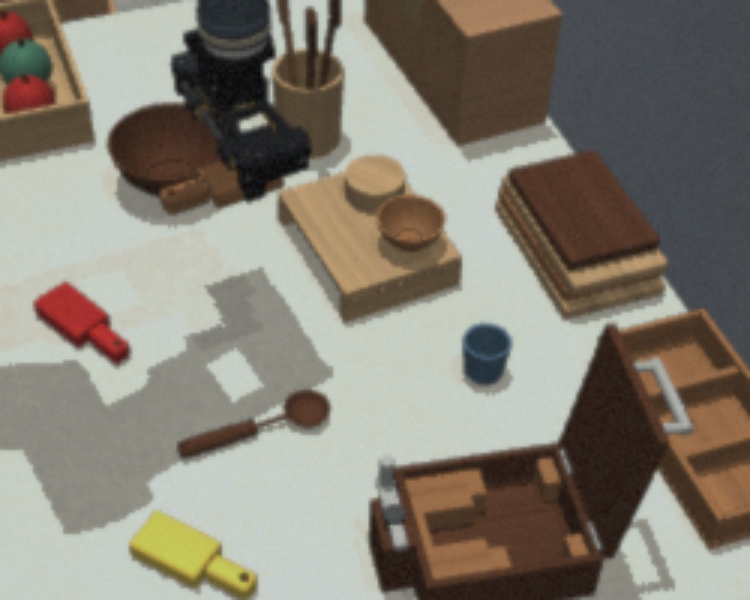

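The board is held level (handle at (185,190), blade in the jaws) and the other wares are unmoved. Carrying it over.

Emit:
{"op": "drive_tool", "data": {
  "increments": [
    [0.0033,0.0133,0,0,0],
    [0.0066,0.0267,0,0,0],
    [0.0066,0.0267,0,0,0],
    [0.0066,0.0267,0,0,0],
    [0.0066,0.0267,0,0,0],
    [0.0066,0.0267,0,0,0],
    [0.0066,0.0267,0,0,0],
    [0.0066,0.0267,0,0,0],
    [0.0066,0.0267,0,0,0],
    [0.0066,0.0267,0,0,0],
    [0.0066,0.0267,0,0,0],
    [0.0066,0.0267,0,0,0],
    [0.0066,0.0267,0,0,0],
    [0.0066,0.0267,0,0,0],
    [0.0066,0.0267,0,0,0],
    [0.0066,0.0267,0,0,0],
    [0.0033,0.0133,0,0,0]
  ]
}}

```text
time_s: 21.97
ee_pos: [628.5, -226.5, 173.0]
orientation: [-0.0, 0.998, 0.06, -0.001]
contact_force: [-0.3, -0.2, -2.3]
opening: 0.569
```

Emit:
{"op": "drive_tool", "data": {
  "increments": [
    [0,0,0,0.066,0],
    [0,0,0,0.067,0],
    [0,0,0,0.066,0],
    [0,0,0,0.066,0],
    [0,0,0,0,0],
    [0,0,0,0,0]
  ]
}}

```text
time_s: 22.47
ee_pos: [627.7, -222.6, 174.0]
orientation: [-0.001, 0.998, -0.071, -0.001]
contact_force: [0.2, -0.3, -2.1]
opening: 0.574
```

Run:
```python
from h import *
plan((631,-222.3,90,-98.2))
for c in("top","side"):
    p,d=arm.camera(c);np.save(f"/tmp/{c}12.npy",d)
    a=p[100:230,270:420] if c=="top" else p[140:310,210:410]
    cv2.imwrite(f"pics/{c}12.png",cv2.resize(a,None,fx=3.4,fy=3.4)[:,:,::-1])
```

```text
t 22.47 p [ 627.7 -222.6  174. ] yaw -98.09 open 0.574 F [ 0.2 -0.3 -2.1]
-> (631, -222.3, 90, -98.2) shift mm [ 3.3 -0.7 84. ] n>= 3 per [ 1.09 -0.24 28.01] then twist 0.002
```

View pics/side12.png

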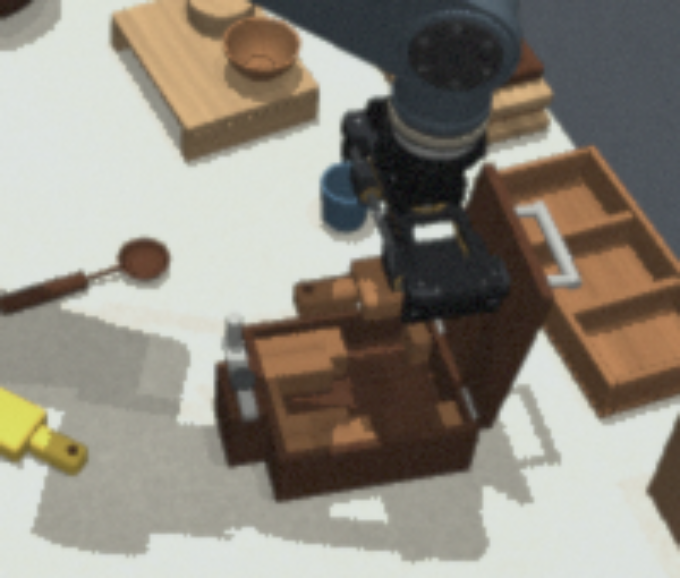

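View pics/top12.png

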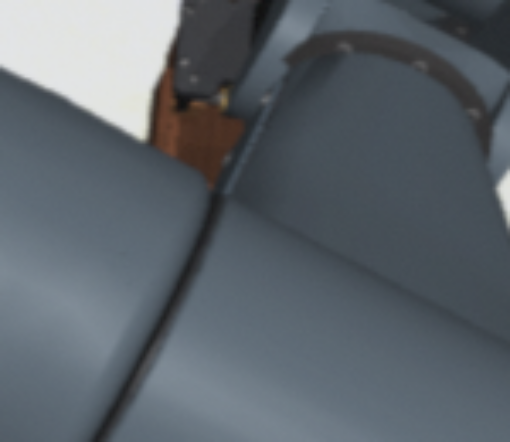

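The side view shows the board level over the hollow, handle at (310,297) towards the latch, and the lid clear of the gripper. The arm blocks the top view. I'll lower in stages.

Emit:
{"op": "drive_tool", "data": {
  "increments": [
    [0.0011,-0.0003,0.01,0,0],
    [0.0011,-0.0002,0.02,0,0],
    [0.0011,-0.0002,0.02,0,0],
    [0,0,0.02,0,0],
    [0,0,0.014,0,0],
    [0,0,0,0,0],
    [0,0,0,0,0]
  ]
}}

```text
time_s: 23.15
ee_pos: [631.3, -222.8, 90.1]
orientation: [-0.001, 0.997, -0.071, -0.001]
contact_force: [-0.3, -0.0, -1.9]
opening: 0.573
```

Run:
```python
from h import *
plan((631,-222.3,56,-98.2),(631,-222.3,26,-98.2))
c="side";p,d=arm.camera(c)
cv2.imwrite("pics/s13.png",cv2.resize(p[180:310,230:380],None,fx=4.5,fy=4.5)[:,:,::-1])
P=cloud(c,d)
yaw=np.radians(-8.2);ax=np.array([np.cos(yaw),np.sin(yaw)]);ay=np.array([-ax[1],ax[0]])
X=P[...,:2]-np.array([600,-218]);lx=X@ax;ly=X@ay
zb=85+24
m=(abs(P[...,2]-112)<8)&(lx<25)&(lx>-80)&(abs(ly)<40)
print(m.sum(),np.percentile(lx[m],[1,99]),np.percentile(ly[m],[1,99]),np.median(P[m][:,2]))
h=m&(lx<-15);print("handle ly",np.percentile(ly[h],[2,98]),np.polyfit(lx[h],ly[h],1),"zslope",np.polyfit(lx[m],P[m][:,2],1))
```

```text
t 23.15 p [ 631.3 -222.8   90.1] yaw -98.18 open 0.573 F [-0.3 -0.  -1.9]
-> (631, -222.3, 56, -98.2) shift mm [-0.3 -0.5 34.1] n>= 1 per [-0.34 -0.5  34.09] then twist 0.0003
-> (631, -222.3, 26, -98.2) shift mm [ 0.  0. 30.] n>= 1 per [ 0.  0. 30.] then twist -0.0
239 [-56.99189382  18.14189252] [-26.0465318   21.07102885] 108.68692819254966
handle ly [-13.55078131   8.77828433] [ 0.02439627 -2.65628857] zslope [9.84213546e-03 1.08636252e+02]
```

View pics/s13.png

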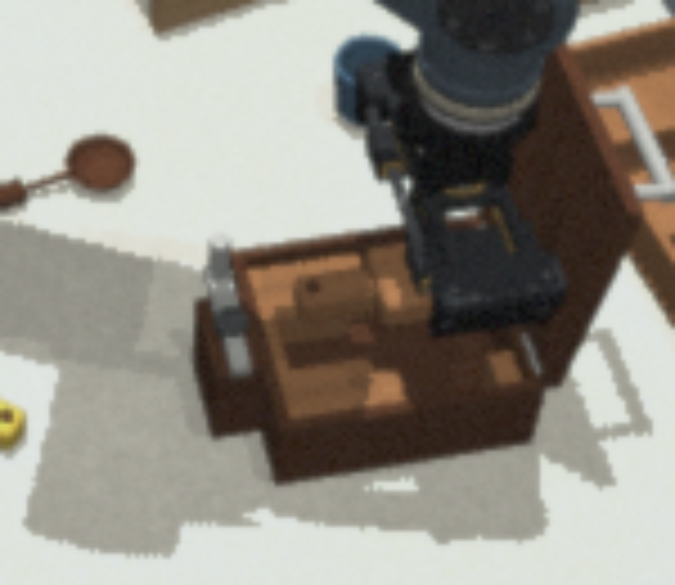

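The handle lines up with the channel, with about 5 mm of play all round. I'll lower it slowly.

Emit:
{"op": "drive_tool", "data": {
  "increments": [
    [-0.0003,-0.0004,0.012,0,0],
    [0,0,0.012,0,0],
    [0,0,0.01,0,0],
    [0,0,0.008,0,0],
    [0,0,0.006,0,0],
    [0,0,0.004,0,0],
    [0,0,0,0,0]
  ]
}}

```text
time_s: 23.78
ee_pos: [631.1, -222.6, 38.2]
orientation: [-0.0, 0.997, -0.072, -0.001]
contact_force: [-0.7, -0.2, -1.9]
opening: 0.571
```

Run:
```python
from h import *
plan((631,-222.3,26,-98.2))
c="side";p,d=arm.camera(c)
cv2.imwrite("pics/s14.png",cv2.resize(p[180:310,230:380],None,fx=4.5,fy=4.5)[:,:,::-1])
```

```text
t 23.78 p [ 631.1 -222.6   38.2] yaw -98.21 open 0.571 F [-0.7 -0.2 -1.9]
-> (631, -222.3, 26, -98.2) shift mm [-0.2 -0.3 12.2] n>= 1 per [-0.15 -0.29 12.21] then twist -0.0001
```

View pics/s14.png

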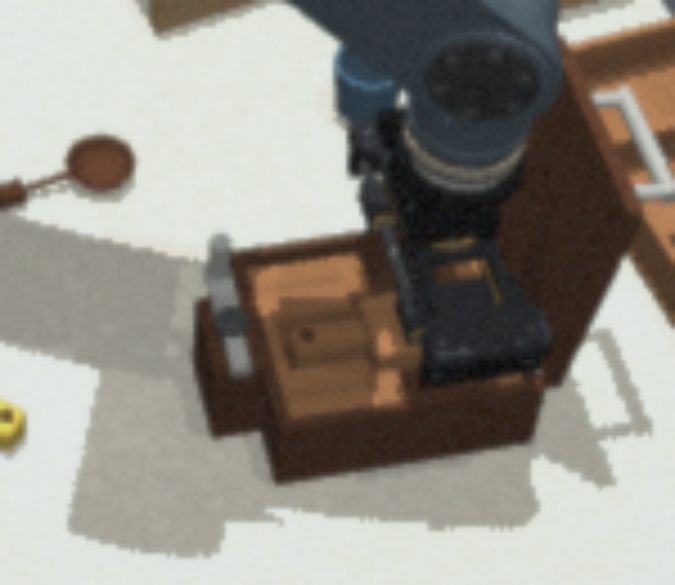

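Emit:
{"op": "drive_tool", "data": {
  "increments": [
    [0,0,0.004,0,0],
    [0,0,0.003,0,0],
    [0,0,0.002,0,0],
    [0,0,0.001,0,0],
    [0,0,0.001,0,0],
    [0,0,0,0,0]
  ]
}}

```text
time_s: 24.33
ee_pos: [631.7, -222.9, 28.4]
orientation: [-0.0, 0.997, -0.072, -0.0]
contact_force: [0.2, 0.5, -1.4]
opening: 0.573
```

Emit:
{"op": "drive_tool", "data": {
  "increments": [
    [0,0,0.0005,0,0],
    [0,0,0.0005,0,0],
    [0,0,0,0,0]
  ]
}}

```text
time_s: 24.58
ee_pos: [631.8, -222.9, 27.6]
orientation: [0.0, 0.997, -0.072, 0.0]
contact_force: [-0.0, 0.3, -1.8]
opening: 0.57
```

Emit:
{"op": "drive_tool", "data": {
  "increments": [
    [0,0,0.0005,0,0],
    [0,0,0.0005,0,0],
    [0,0,0,0,0]
  ]
}}

```text
time_s: 24.83
ee_pos: [631.7, -222.9, 26.5]
orientation: [-0.0, 0.997, -0.072, -0.0]
contact_force: [0.7, -0.7, -2.5]
opening: 0.567
```

Emit:
{"op": "drive_tool", "data": {
  "increments": [
    [0,0,0.0005,0,0],
    [0,0,0.0005,0,0],
    [0,0,0,0,0]
  ]
}}

```text
time_s: 25.08
ee_pos: [631.8, -223.0, 25.8]
orientation: [0.0, 0.997, -0.072, 0.0]
contact_force: [-0.8, -0.4, -0.1]
opening: 0.57
```

Emit:
{"op": "drive_tool", "data": {
  "increments": [
    [0,0,0.0005,0,0],
    [0,0,0.0005,0,0],
    [0,0,0,0,0]
  ]
}}

```text
time_s: 25.33
ee_pos: [631.8, -223.0, 25.8]
orientation: [0.0, 0.997, -0.071, 0.0]
contact_force: [-1.7, -0.3, 5.5]
opening: 0.571
```

The force turned to +5.5 N with z stalled at 25.8, so the board rests on the floor. Releasing.

Emit:
{"op": "drive_tool", "data": {
  "increments": [
    [0,0,0,0,0.6],
    [0,0,0,0,0.63],
    [0,0,0,0,0.68],
    [0,0,0,0,0.75],
    [0,0,0,0,0.8],
    [0,0,0,0,0.8],
    [0,0,0,0,0.8],
    [0,0,0,0,0.8]
  ]
}}

```text
time_s: 26.0
ee_pos: [631.7, -223.0, 24.4]
orientation: [-0.0, 0.997, -0.072, -0.0]
contact_force: [-0.4, -0.2, -0.2]
opening: 0.795
```

Emit:
{"op": "drive_tool", "data": {
  "increments": [
    [0,0,-0.005,0,0.8],
    [0,0,-0.01,0,0.8],
    [0,0,-0.02,0,0.8],
    [0,0,-0.03,0,0.8],
    [0,0,-0.03,0,0.8],
    [0,0,-0.03,0,0.8],
    [0,0,-0.03,0,0.8],
    [0,0,-0.03,0,0.8],
    [0,0,-0.03,0,0.8],
    [0.0,-0.035,0,0,0.8],
    [0.0,-0.035,0,0,0.8],
    [0.0,-0.035,0,0,0.8],
    [0.0,-0.035,0,0,0.8],
    [0.0,-0.035,0,0,0.8],
    [0,-0.035,0,0,0.8],
    [0,-0.035,0,0,0.8],
    [0,-0.035,0,0,0.8],
    [0,0,0,0,0.8],
    [0,0,0,0,0.8]
  ]
}}

```text
time_s: 27.58
ee_pos: [671.6, 56.5, 240.6]
orientation: [0.0, 0.998, -0.07, 0.001]
contact_force: [0.0, -0.2, -0.4]
opening: 0.802
```

Run:
```python
from h import *
plan()
for c in("top","side"):
    p,d=arm.camera(c);P=cloud(c,d)
    cv2.imwrite(f"pics/{c}15.png",p[:,:,::-1])
    a=p[100:230,270:420] if c=="top" else p[180:310,230:380]
    cv2.imwrite(f"pics/{c}15c.png",cv2.resize(a,None,fx=4,fy=4,interpolation=cv2.INTER_CUBIC)[:,:,::-1])
    yaw=np.radians(-8.2);ax=np.array([np.cos(yaw),np.sin(yaw)]);ay=np.array([-ax[1],ax[0]])
    X=P[...,:2]-np.array([600,-218]);lx=X@ax;ly=X@ay;z=P[...,2]
    m=(abs(z-45)<4)&(lx<80)&(lx>-70)&(abs(ly)<30)&((abs(ly)<17)|(lx>-8))
    A=np.c_[lx[m],ly[m],np.ones(m.sum())];print(c,m.sum(),np.percentile(lx[m],[1,99]),np.percentile(ly[m],[1,99]),"plane",np.linalg.lstsq(A,z[m],rcond=None)[0])
```

```text
t 27.58 p [671.6  56.5 240.6] yaw -97.98 open 0.802 F [ 0.  -0.2 -0.4]
top 618 [-57.18644908  77.6416905 ] [-23.15812573  24.76291217] plane [ 1.63213686e-03 -2.24488897e-04  4.46801595e+01]
side 448 [-57.19002869  78.59178672] [-26.10073647  22.64421771] plane [3.41834337e-03 8.50924618e-04 4.44546526e+01]
```

View pics/top15c.png

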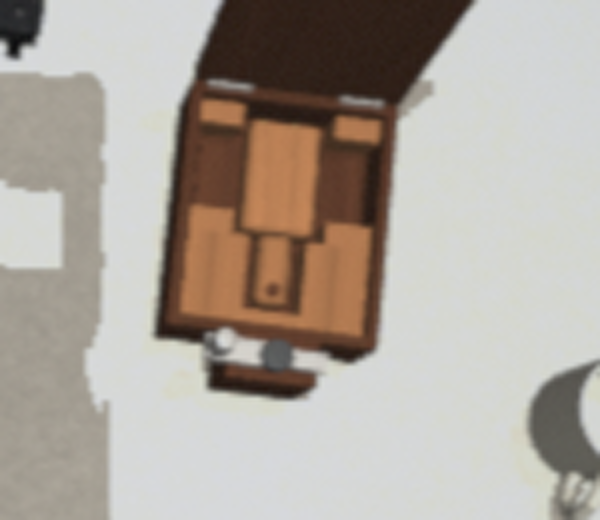

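View pics/side15.png

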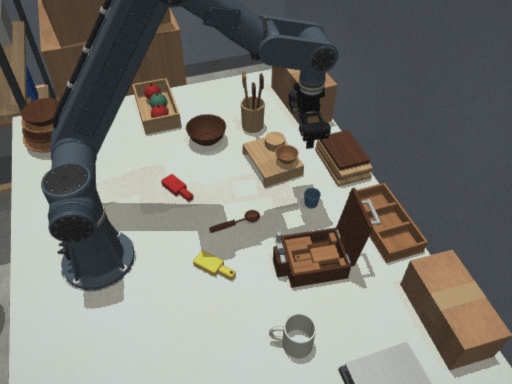

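The board lies flat in the hollow: top at z 44.5 (floor at 20 plus 24 thick), slope below 0.004, handle at crop (272,285) towards the latch. The latch is aside, the lid is open, and the wares are in place. Handing in.

```bash
python3 -c "
from bench import arm
print(arm.job_done())"
```

```text
the job is handed in; nothing more can be done
None
```

The job is done and handed in at about 28 s of the 72 s allowed.

- **Latch:** I swung the lever by its post to about -1.6 rad, so it is clear of the lid. It stayed there afterwards.
- **Lid:** I opened the lid by its bar to about 1.7 rad. It stands leaning slightly back.
- **Board:** I drew it out by its handle, set it flat about 45 mm clear of the riser and let go. I then gripped it across the blade and lowered it into the hollow. I released it only after the force showed it resting on the floor at about 5 N.

**Last checks:** Both cameras agree the board is flat in its hollow. Its top is at about 44.5 mm, where 44 mm is expected, and its tilt is under 0.004. The handle points to the latch, and the gripper is clear of everything. By eye in the final side view, the other wares and the red and yellow look-alikes stand where they were. I did not re-measure their positions.

**Forces:** The highest contact force in the readings I took after each move was about 25 N, while lifting the lid. No check failed or disagreed.

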